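# Set the bench magnifier over the log slice

### The arm

A 7-joint arm with a two-finger parallel gripper is mounted at the origin on a cart in front of the work surface, level with it; the furniture and walls round the work are solid. World frame = base frame: x ahead of the robot, y to its left, z up, the work surface at z = 0. Lengths are in m, angles in rad, forces in N, time in s.
With the tool pointing down it reaches from about 0.425 to 0.875 m from the base axis. Payload 8.4 kg.
Tool frame: the origin (TCP) lies midway between the tips of the shut fingers; the grasp point (between the pads) lies 19 mm behind it (r.grip_point_offset is the distance from the TCP to the grasp point, in m); z points along the fingers, y is the line along which they close (so a half turn about z gives the same grasp; the last joint's range is limited). The gripper opens to 87 mm and grips with 3 to 60 N. Pads are 19 mm wide; open, the fingers measure 117 mm over their backs; the gripper's body (75 mm by 190 mm) begins 51 mm behind the grasp point.
Start: joints at [1.204, 0.333, 0.04, 1.465, -0.013, 1.343, -0.059], TCP at [0.172, -0.627, 0.223] pointing down, gripper open.
Joint ranges: [-2.58, 2.58], [-0.38, 2.09], [-1.3, 1.39], [0.25, 2.4], [-1.5, 4.64], [0.08, 2.09], [-2.65, 2.65]. Speed limits (rad/s): [2.22, 2.22, 2.79, 2.79, 3.14, 3.14, 3.14].

### API

Orientations are given as a unit quaternion [x, y, z, w].
In Python, from workcell import r, vision, ticket, nets gives the robot as it stands.
- The arm moves only by the shell command python3 -m inch 'ROWS' [OPENING]. ROWS is a JSON object of lists of equal length, an entry for each row: "translation": the shift along the tool's x, y, z in mm, a list of three; "turn": the turn about the tool's z in degrees. A call has exactly 5 rows; each row is the pose to reach, as a shift and turn from the pose commanded when the call began, along the tool's axes at that moment; what a row does not reach only later rows make up. A row lasts 1/10 s, in which the tool goes at most 50 mm and 8.59 degrees, less where a joint would pass 70% of its speed; a pose out of reach is approached as far as the arm can. A call with a gripper value outside its range is refused whole. OPENING is the finger opening in mm, from 0 to 87, set as the call begins (- or left out, the last holds). The fingers move at their own pace and stop on an object; the grip force is fixed at half the most. Time passes only in rows, so rows that repeat a pose let the fingers close, or fill a call up. It gives the time, the measured TCP pose, the force, the opening and the grip force at its end, in the units of the state.
- r.get_obs(): the state, without advancing time (a new reading comes with each control period).
- vision.camera(name): name is "scene" or "top"; returns a dict with "image" (420x560x3 uint8, blue, green, red), "fx", "fy", "cx", "cy" (pixels), "k1" (the pictures are not rectified: a ray, as slopes to the right and down, at radius r is drawn at 1 + k1 r^2 times it, then the intrinsics apply), "R" (3x3) and "t" (3): a world point X has camera coordinates R X + t. Camera axes: x right, y down, z forward; pixel columns grow to the right and rows downward; lengths in m; the calibration is good to about 2 mm. A picture is of the moment at which its call begins. There is no depth.
- ticket.finish_job(): hands the job in; it is judged then, once.
Trained networks look in a picture, given as the dict that the camera call returned (one of the last four; its "shot" number tells which), for a name from the list of things; names that differ only in an ending like _2 or _b are one class to them, and where a whole thing is asked for, a point or a joint stands for the part that bears it (a point fixed in the world has none). Each returns a list of dicts, best first, with "conf" (0 to 1); they miss things now and then, are a little off and sometimes report something else, mostly with a low value. They report only what shows in the picture. A call takes as long as a camera call.
- nets.recognise(name, picture): "location" ([column, row] in pixels, amid what is visible of it).
- nets.trace(name, picture): "region" (420x560 bool, what is visible of it) and "location" ([column, row] in pixels, amid what is visible of it).
- nets.landmark_of(name, picture): "location" ([column, row] in pixels: a listed point, or the origin of a listed thing).
The state is a dict: "clock": time; "qpos": joint angles; "dq": joint speeds; "effort": joint torques, N m; "ee_pos": TCP position; "eef_rot": TCP orientation; "force": force on the tool from outside, world axes, zero at the start; "torque": the same for the moment, N m; "width": finger opening in m; "gripper_force": force on a finger pad.
Only numpy, scipy, OpenCV 4.12 (cv2) and the standard library are available. Lean on these libraries where they do the work, as an engineer would, in place of code of your own. Each camera call takes 0.05 s, during which the arm holds its last target. There are 200 camera calls.

### The job

I want to look at the growth rings on the slice of log that lies on the bench beside the wax tin and the tape roll. Swing the bench magnifier's arm round until its lens is centred above the log slice, and tilt the lens level. Leave the log slice where it lies and let go of the magnifier.

Things in the scene. Friction and masses are not known exactly. Their poses are not given: they have to be found in the camera images.
- magnifier: Foot and post of a bench magnifier, fixed to the bench: grey round foot 150 mm across, thin steel post. Origin: centre of the foot's underside, on the bench, on the post's axis; z up. The swivelling arm sits on the post at 180 mm above the bench, the top of its cap at 206 mm; it carries the lens 200 mm out from the post's axis. With the arm's joint at 0 the arm points along the foot's own -x axis (roughly towards the robot).
- magnifier_arm (a joint): Swivel of the arm about the upright post (rad, -1.3 to 1.3): 0 = arm along the foot's -x axis, positive = anticlockwise seen from above. Friction 0.25 N m holds it wherever it is left.
- magnifier_head (a joint): Tilt of the lens about the arm's long axis, which passes through the lens centre (rad, -1.2 to 1.2): 0 = lens level, positive = the handle's side raised; it starts raised. Friction 0.12 N m holds it wherever it is left.
- lens_centre (a point): Centre of the round lens, in a black ring 100 mm across and 14 mm thick, 180 mm above the bench whatever the tilt. Its z is the lens's own axis (straight up when level), its x points along the arm back to the post, its y across the arm to the side with the handle.
- handle_bar (a point): Middle of the handle of the lens: a round black bar 12 mm thick and 68 mm long, parallel to the arm, carried at its two ends by 6 mm wires, free all round between them. It turns with the lens; in the lens's axes it lies at y = +70 mm, z = +30 mm from the lens centre (so it is 210 mm above the bench when the lens is level). Same axes as the lens. It can be pinched from above across its 12 mm and rolls between the fingers as the lens tilts.
- log_slice: The slice of log: a loose round disc of weathered wood, 71 mm across and 34 mm high, lying flat on the bench about 200 mm from the post (not the like one on the pile of boards at the back left, which is part of the room). Origin: centre of its underside. A flat round dark tin (99 mm across) and a roll of masking tape (105 mm across) lie at the same distance from the post; which of the three lies where varies.

How it is judged:
At the end, for the whole second after the job is handed in: The lens centre is above the log slice, within 25 mm of its centre seen from above; the lens is level within 0.2 rad (11 degrees); the log slice lies within 20 mm of where it was; the magnifier is at rest (horizontal distance between lens_centre and log_slice below 0.025 m and angle between lens_centre's own z axis and vertical below 0.2 rad and distance of log_slice from where it was at the start of the episode below 0.02 m and velocity of joint magnifier_arm between -0.05 and 0.05 rad/s and velocity of joint magnifier_head between -0.05 and 0.05 rad/s); the robot touches nothing.
It also fails if it takes over 40 s, if anything falls off the work surface, if the arm or the gripper's body presses on something with over 40 N, if the wrist force passes 120 N, or if a joint passes its speed limit or range.

## Working session

There is one attempt and no reset: what is moved stays moved. The work goes in short steps, Python scripts to look and compute and a shell command to move; the robot and the scene stay as the last step left them, time stands still between calls to the robot, and variables do not carry over. Pictures are saved under pics/ and viewed, at most 10 in all, crops included, and the job is handed in when it is done.

```bash
mkdir -p pics; ls; cat > h.py <<'E'
import numpy as np, cv2
from workcell import r, vision, ticket, nets
def ray(c,px):
    # undistort: drawn = s*(1+k1 r^2)
    d=np.array([(px[0]-c["cx"])/c["fx"],(px[1]-c["cy"])/c["fy"]]); s=d.copy()
    for _ in range(30): s=d/(1+c["k1"]*(s@s))
    R=np.array(c["R"]);o=-R.T@np.array(c["t"]); v=R.T@np.array([s[0],s[1],1.]); return o,v/np.linalg.norm(v)
def at_z(c,px,z):
    o,v=ray(c,px); return o+v*(z-o[2])/v[2]
def proj(c,X):
    p=np.array(c["R"])@np.array(X)+np.array(c["t"]); s=p[:2]/p[2]; s=s*(1+c["k1"]*(s@s)); return np.array([s[0]*c["fx"]+c["cx"],s[1]*c["fy"]+c["cy"]])
def tri(a,b):
    A=np.zeros((3,3));B=np.zeros(3)
    for c,p in(a,b):
        o,v=ray(c,p);M=np.eye(3)-np.outer(v,v);A+=M;B+=M@o
    X=np.linalg.solve(A,B); return X,[np.round(proj(c,X)-p,1) for c,p in (a,b)]
E
python3 - <<'E'
from h import *
np.set_printoptions(precision=4,suppress=True)
cs={n:vision.camera(n) for n in("scene","top")}
for n,c in cs.items(): cv2.imwrite(f"pics/{n}0.png",c["image"]); print(n,-np.array(c["R"]).T@c["t"])
for name in("magnifier","lens_centre","handle_bar","log_slice"):
    L={}
    for n,c in cs.items():
        l=nets.landmark_of(name,c); print(name,n,[(np.round(x["location"],1),round(x["conf"],2)) for x in l[:3]]); L[n]=l
        if l: print("   z0",at_z(c,l[0]["location"],0), "z.18",at_z(c,l[0]["location"],.18))
    if all(L.values()): print("  tri",tri(*[(cs[n],L[n][0]["location"]) for n in cs]))
o=r.get_obs();print(o["ee_pos"],o["eef_rot"],o["width"],o["clock"])
E
```

```text
pics
scene [0.2232 0.4819 0.728 ]
top [ 0.4745 -0.0158  0.9818]
magnifier scene [(array([258.4, 235.9]), 0.8)]
   z0 [ 0.6671 -0.0542  0.    ] z.18 [0.5573 0.0783 0.18  ]
magnifier top [(array([309.7, 172.2]), 0.65)]
   z0 [ 0.6695 -0.0647  0.    ] z.18 [ 0.6337 -0.0557  0.18  ]
  tri (array([ 0.6735, -0.0645, -0.013 ]), [array([0.7, 0.1]), array([-0.3, -0.6])])
lens_centre scene [(array([359.1, 186.4]), 0.96)]
   z0 [ 0.57   -0.3276  0.    ] z.18 [ 0.4843 -0.1275  0.18  ]
lens_centre top [(array([340.6, 246.2]), 0.69)]
   z0 [ 0.4848 -0.1422  0.    ] z.18 [ 0.4829 -0.119   0.18  ]
  tri (array([ 0.4818, -0.1186,  0.1875]), [array([-0.7, -0.1]), array([0.3, 0.5])])
handle_bar scene [(array([361.2, 160.5]), 0.92)]
   z0 [ 0.6156 -0.423   0.    ] z.18 [ 0.5186 -0.1992  0.18  ]
handle_bar top [(array([339.8, 249.6]), 0.89)]
   z0 [ 0.4764 -0.1402  0.    ] z.18 [ 0.4761 -0.1174  0.18  ]
  tri (array([ 0.4772, -0.1073,  0.2545]), [array([0.8, 0.1]), array([-0.3, -0.7])])
log_slice scene []
log_slice top [(array([300.5, 246.2]), 0.9)]
   z0 [ 0.4832 -0.0433  0.    ] z.18 [ 0.4816 -0.0383  0.18  ]
[ 0.172  -0.6268  0.2225] [ 0.991   0.1335  0.     -0.    ] 0.0869713302677828 0.5
```

View pics/scene0.png

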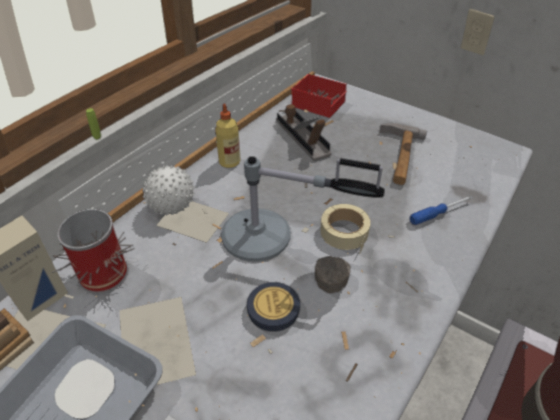

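View pics/top0.png

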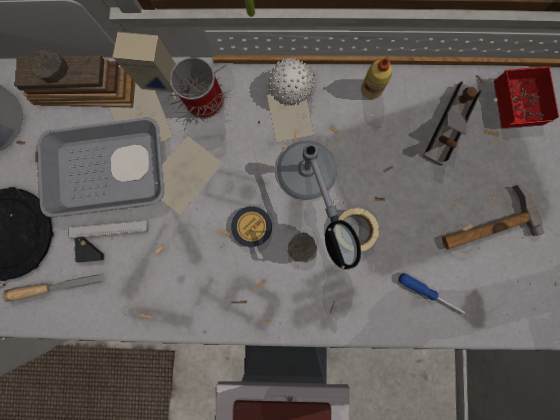

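The pictures show the lens over the tape roll (top ~342,245), with the handle raised. The log slice is at top (302,247) and scene (332,273), and the cap is at top (311,150). The arm has to swing about 23° clockwise. Next I'll fit the geometry.

```bash
cat > fit.py <<'E'
from h import *
from scipy.optimize import least_squares
np.set_printoptions(precision=4,suppress=True)
def model(p):
    post=np.array([p[0],p[1],0]); a=p[2]; t=p[3]
    x=np.array([np.cos(a),np.sin(a),0]); y0=np.array([-x[1],x[0],0]); z=np.array([0,0,1.])
    lens=post-0.2*x+.18*z; y=y0*np.cos(t)+z*np.sin(t); zz=-y0*np.sin(t)+z*np.cos(t)
    return dict(magnifier=post,lens_centre=lens,handle_bar=lens+.07*y+.03*zz)
def fit(n=3,skip=()):
    obs=[];logs=[]
    for i in range(n):
        for cn in("scene","top"):
            c=vision.camera(cn)
            for name in("magnifier","lens_centre","handle_bar"):
                l=nets.landmark_of(name,c)
                if l and l[0]["conf"]>.3 and name not in skip: obs.append((name,c,l[0]["location"]))
            l=nets.trace("log_slice",c)
            for k in l[:2]:
                rg=k["region"]; v,u=np.nonzero(rg); P=at_z(c,[(u.min()+u.max())/2,(v.min()+v.max())/2],.017)
                if P[0]<.6 and abs(P[1])<.4: logs.append((cn,P[:2],round(k["conf"],2),rg.sum()))
            l=nets.landmark_of("log_slice",c)
            for k in l[:2]: logs.append((cn,"lm",at_z(c,k["location"],0)[:2],round(k["conf"],2)))
    f=lambda p:np.concatenate([proj(c,model(p)[nm])-np.array(l) for nm,c,l in obs])
    best=min((least_squares(f,[.67,-.06,.2,t],loss="soft_l1",x_scale=[.01,.01,.1,.1]) for t in(0,.5,1)),key=lambda s:s.cost)
    for (nm,c,l),e in list(zip(obs,f(best.x).reshape(-1,2)))[:6]: print(nm,e)
    print("post,arm,tilt",best.x); print(model(best.x)); 
    for l in logs: print(l)
    return best.x
if __name__=="__main__":
    fit(2)
    o=r.get_obs();print(o["ee_pos"],o["eef_rot"],o["clock"],o["force"],o["width"])
E
python3 fit.py
```

```text
magnifier [-0.0681 -1.1989]
lens_centre [-0.6325 -2.7062]
handle_bar [ 2.341  -2.3121]
magnifier [-4.3506 -4.9878]
lens_centre [0.1327 2.0813]
handle_bar [-0.8716  1.5552]
post,arm,tilt [ 0.674  -0.0552  0.3456  0.8777]
{'magnifier': array([ 0.674 , -0.0552,  0.    ]), 'lens_centre': array([ 0.4858, -0.1229,  0.18  ]), 'handle_bar': array([ 0.4785, -0.1025,  0.253 ])}
('scene', array([ 0.4779, -0.0433]), 0.59, np.int64(1060))
('scene', array([ 0.5871, -0.3316]), 0.58, np.int64(1104))
('top', array([ 0.4812, -0.0465]), 0.71, np.int64(655))
('top', 'lm', array([ 0.485 , -0.0443]), 0.8)
('scene', array([ 0.4773, -0.0405]), 0.98, np.int64(1113))
('scene', 'lm', array([ 0.4781, -0.0428]), 0.62)
('top', array([ 0.48  , -0.0453]), 0.79, np.int64(678))
('top', 'lm', array([ 0.4867, -0.0482]), 0.69)
[ 0.172  -0.6268  0.2225] [ 0.9911  0.1335  0.     -0.    ] 1.7 [-0.1781 -0.187   0.8501] 0.0869954251722813
```

```bash
python3 -m inch '{"translation":[[0,0,-40],[15,-15,-80],[45,-43,-110],[75,-73,-110],[105,-102,-110]],"turn":[0,0,-1,-2,-3]}' 70; python3 -m inch '{"translation":[[33,-32,0],[66,-64,0],[99,-96,0],[132,-129,0],[165,-161,0]],"turn":[0,0,0,0,0]}'; python3 -c "
from h import *
o=r.get_obs();print(o['ee_pos'],o['eef_rot'],o['clock'],o['qpos'],o['width'])"
```

```text
clock: 2.2
ee_pos: [0.2471, -0.4996, 0.3339]
eef_rot: [0.987, 0.16, 0.0, 0.001]
force: [2.0, -0.7, -0.1]
width: 0.0706
gripper_force: 0.0
clock: 2.7
ee_pos: [0.3527, -0.2941, 0.3328]
eef_rot: [0.987, 0.159, 0.0, 0.0]
force: [1.0, -0.2, 0.5]
width: 0.0698
gripper_force: 0.0
[ 0.35269479 -0.29407625  0.33284901] [9.87222856e-01 1.59345089e-01 1.53837620e-04 3.90397410e-04] 2.7 [ 0.86828322 -0.08388853 -0.2493663   1.70821658 -0.02037412  1.51392529
 -0.62984124] 0.06976518497599786
```

```bash
python3 -m inch '{"translation":[[40,-32,0],[80,-64,0],[120,-95,0],[155,-122,0],[180,-142,0]],"turn":[0,0,0,0,0]}' 60; python3 - <<'E'
from h import *
c=vision.camera("scene");d=vision.camera("top")
cv2.imwrite("pics/a.png",np.hstack([cv2.resize(c["image"][100:300,240:460],(440,400)),cv2.resize(d["image"][130:310,240:420],(360,360))[:400] if 0 else cv2.resize(d["image"][130:310,250:412],(360,400))]))
o=r.get_obs();print(o['ee_pos'],o['eef_rot'],o['clock'],o['qpos'])
for cc in(c,d):
  for n in("handle_bar","lens_centre"):
    print(n,[(l["location"],l["conf"]) for l in nets.landmark_of(n,cc)[:1]])
E
```

```text
clock: 3.2
ee_pos: [0.4796, -0.101, 0.3329]
eef_rot: [0.987, 0.161, 0.001, -0.0]
force: [0.3, -0.9, -0.2]
width: 0.0606
gripper_force: 0.0
[ 0.48012954 -0.0995405   0.332702  ] [ 9.86616338e-01  1.63056596e-01  5.80673020e-04 -6.41305004e-04] 3.3 [ 0.64608819 -0.00653    -0.52223913  1.63544587 -0.00482528  1.51105731
 -1.11907702]
handle_bar [([358.4, 164.9], 0.59)]
lens_centre [([357.5, 186.0], 0.95)]
handle_bar []
lens_centre []
```

View pics/a.png

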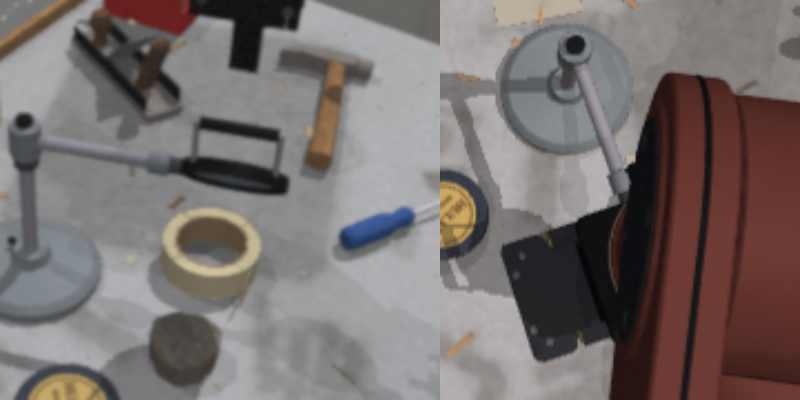

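The scene crop shows the handle bar at about scene (359,164), with the open fingers straddling it from above. Descending.

```bash
python3 -m inch '{"translation":[[0,2,20],[0,3,42],[0,3,64],[0,3,82],[0,3,91]],"turn":[0,0,0,0,0]}' 60;  python3 - <<'E'
from h import *
c=vision.camera("scene")
cv2.imwrite("pics/b.png",cv2.resize(c["image"][80:230,260:460],(800,600)))
o=r.get_obs();print(o['ee_pos'],o['eef_rot'],o['force'])
print([proj(c,o['ee_pos']+np.array([0,0,.012])), nets.landmark_of("handle_bar",c)[:1]])
E
```

```text
clock: 4.0
ee_pos: [0.4781, -0.1087, 0.2401]
eef_rot: [0.987, 0.158, -0.001, -0.0]
force: [0.3, 0.1, 0.7]
width: 0.0598
gripper_force: 0.0
[ 0.47793559 -0.10846859  0.23945855] [ 9.87388655e-01  1.58309432e-01 -1.25854628e-03 -4.28664130e-04] [-0.38358279  0.41740751 -1.19351039]
[array([361.77614117, 161.52189429]), [{'location': [358.6, 162.5], 'conf': 0.87}]]
```

View pics/b.png

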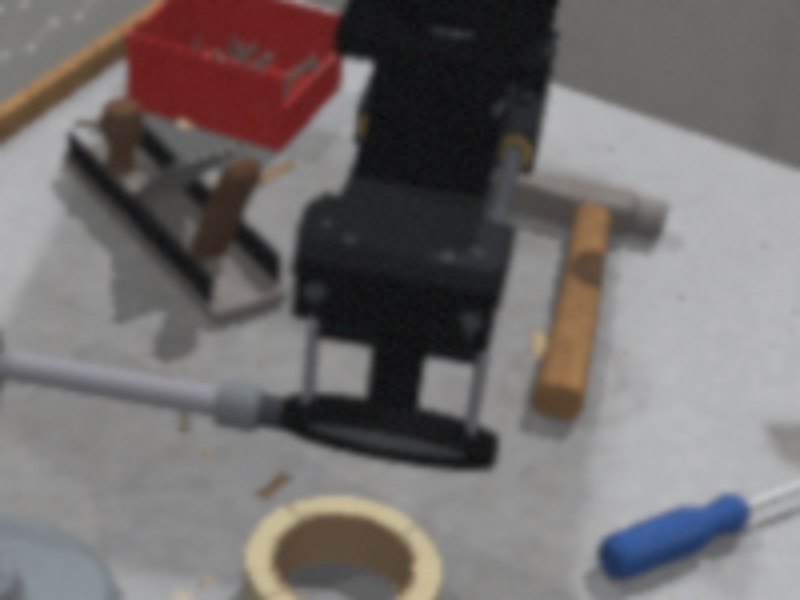

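The finger sits between the two wires, at about scene (358,170). Closing.

```bash
python3 -m inch '{"translation":[[0,0,0],[0,0,0],[0,0,0],[0,0,0],[0,0,0]],"turn":[0,0,0,0,0]}' 0; python3 -m inch '{"translation":[[0,0,0],[0,0,0],[0,0,0],[0,0,0],[0,0,0]],"turn":[0,0,0,0,0]}';
```

```text
clock: 4.6
ee_pos: [0.4794, -0.1072, 0.2418]
eef_rot: [0.987, 0.159, 0.0, 0.0]
force: [-1.2, 1.1, 0.8]
width: 0.028
gripper_force: 0.6
clock: 5.1
ee_pos: [0.4791, -0.1072, 0.2415]
eef_rot: [0.987, 0.16, -0.0, -0.0]
force: [-2.4, 1.8, 1.4]
width: 0.0111
gripper_force: 30.0
```

```bash
cat > plan.py <<'E'
from h import *
np.set_printoptions(precision=1,suppress=True)
post=np.array([.673,-.056]);L=.0762
def bar(a,ph):
    x=np.array([np.cos(a),np.sin(a)]);y=np.array([-x[1],x[0]])
    return np.r_[post-.2*x+L*np.cos(ph)*y,.18+L*np.sin(ph)]
o=r.get_obs();S=np.array([.4791,-.1072,.2415]); y0=np.deg2rad(18.4)
a0,p0=.332,1.374
print(bar(a0,p0)-S)
off=S-bar(a0,p0); N=15; af=-.057; pf=.405
prev=S;py=y0
for k in range(3):
    cx=np.array([np.cos(py),np.sin(py),0]);cy=np.array([cx[1],-cx[0],0]);cz=np.array([0,0,-1])
    for i in range(1,6):
        s=(k*5+i)/N; w=bar(a0+s*(af-a0),p0+s*(pf-p0))+off*[1-s,1-s,1]; yaw=y0+s*(af-a0); d=(w-prev)*1000
        print(k,np.array([d@cx,d@cy,d@cz]),np.rad2deg(py-yaw),w*1000)
    prev=w;py=yaw
E
python3 plan.py
```

```text
[-0.  0.  0.]
0 [  0.5 -10.    1.1] 1.4858705487059334 [476.4 -97.6 240.4]
0 [  1.3 -19.9   2.5] 2.9717410974118703 [474.1 -87.9 239. ]
0 [  2.5 -29.6   4.3] 4.4576116461178055 [472.2 -78.3 237.2]
0 [  4.1 -39.2   6.3] 5.943482194823741 [470.6 -68.7 235.2]
0 [  6.  -48.6   8.6] 7.429352743529674 [469.5 -59.2 232.9]
1 [ 1.1 -9.4  2.6] 1.4858705487059367 [468.7 -49.8 230.3]
1 [  2.5 -18.6   5.4] 2.9717410974118716 [468.4 -40.5 227.5]
1 [  4.2 -27.5   8.5] 4.4576116461178055 [468.4 -31.4 224.4]
1 [  6.2 -36.2  11.9] 5.943482194823741 [468.7 -22.5 221. ]
1 [  8.5 -44.5  15.4] 7.429352743529674 [469.4 -13.8 217.5]
2 [ 1.5 -8.3  3.8] 1.4858705487059367 [470.4  -5.4 213.7]
2 [  3.4 -16.4   7.8] 2.9717410974118734 [471.7   2.7 209.7]
2 [  5.4 -24.1  11.9] 4.457611646117806 [473.3  10.6 205.6]
2 [  7.8 -31.5  16.2] 5.943482194823743 [475.2  18.1 201.3]
2 [ 10.3 -38.6  20.7] 7.429352743529677 [477.3  25.3 196.8]
```

```bash
python3 -m inch '{"translation":[[0.5,-10,1],[1.3,-20,2.5],[2.5,-29.6,4.3],[4.1,-39.2,6.3],[6,-48.6,8.6]],"turn":[1.5,3,4.5,6,7.4]}'; python3 -m inch '{"translation":[[1.1,-9.4,2.6],[2.5,-18.6,5.4],[4.2,-27.5,8.5],[6.2,-36.2,11.9],[8.5,-44.5,15.4]],"turn":[1.5,3,4.5,6,7.4]}'; python3 fit.py
```

```text
clock: 5.6
ee_pos: [0.4702, -0.0596, 0.2342]
eef_rot: [0.996, 0.095, 0.001, 0.001]
force: [-3.1, -0.6, 8.6]
width: 0.011
gripper_force: 30.1
clock: 6.1
ee_pos: [0.4698, -0.0139, 0.2182]
eef_rot: [1.0, 0.03, 0.0, 0.0]
force: [-3.0, 0.8, 5.8]
width: 0.0114
gripper_force: 30.1
magnifier [ 0.0165 -1.319 ]
lens_centre [1.295  1.4146]
handle_bar [ 2.751  -0.5557]
magnifier [ 0.2326 -3.6944]
magnifier [-3.0835 -3.919 ]
lens_centre [0.495  1.4146]
post,arm,tilt [ 0.6738 -0.0602  0.0675  0.3098]
{'magnifier': array([ 0.6738, -0.0602,  0.    ]), 'lens_centre': array([ 0.4743, -0.0737,  0.18  ]), 'handle_bar': array([ 0.4704, -0.0163,  0.2299])}
('scene', array([ 0.4772, -0.0422]), 0.88, np.int64(1084))
('scene', 'lm', array([ 0.478 , -0.0469]), 0.85)
('scene', array([ 0.4779, -0.0433]), 0.82, np.int64(1088))
('scene', 'lm', array([ 0.4796, -0.0369]), 0.64)
[ 0.4697 -0.0142  0.2178] [ 0.9995  0.0308  0.0001 -0.    ] 7.3 [-2.6351  2.4603  5.7095] 0.011170486499582816
```

```bash
python3 -m inch '{"translation":[[1.5,-8.3,3.8],[3.4,-16.4,7.8],[5.4,-24.1,11.9],[7.8,-31.5,16.2],[10.3,-38.6,20.7]],"turn":[1.5,3,4.5,6,7.4]}'; python3 fit.py; python3 -c "
from h import *
c=vision.camera('scene');cv2.imwrite('pics/c.png',cv2.resize(c['image'][100:310,220:440],(629,600)))"
```

```text
clock: 7.8
ee_pos: [0.4772, 0.025, 0.1967]
eef_rot: [0.999, -0.034, -0.0, 0.0]
force: [-4.6, 0.1, 5.9]
width: 0.011
gripper_force: 30.1
magnifier [-0.0903 -1.9658]
lens_centre [-0.0542  0.7073]
handle_bar [0.6044 0.1794]
magnifier [-0.3355 -1.8583]
lens_centre [-1.1019  0.9813]
magnifier [-0.1903 -2.9658]
post,arm,tilt [ 0.6724 -0.0555 -0.0462  0.0427]
{'magnifier': array([ 0.6724, -0.0555,  0.    ]), 'lens_centre': array([ 0.4726, -0.0462,  0.18  ]), 'handle_bar': array([0.4757, 0.0224, 0.213 ])}
('scene', array([ 0.4764, -0.0428]), 0.72, np.int64(1096))
('scene', 'lm', array([ 0.481 , -0.0377]), 0.6)
('scene', 'lm', array([ 0.5616, -0.2227]), 0.5)
('scene', array([ 0.4764, -0.0428]), 0.76, np.int64(1111))
('scene', 'lm', array([ 0.4828, -0.0501]), 0.92)
[0.4772 0.0249 0.1968] [ 0.9994 -0.0336 -0.0003 -0.0001] 9.0 [-3.8189  3.0021  3.1006] 0.01083688780481239
```

View pics/c.png

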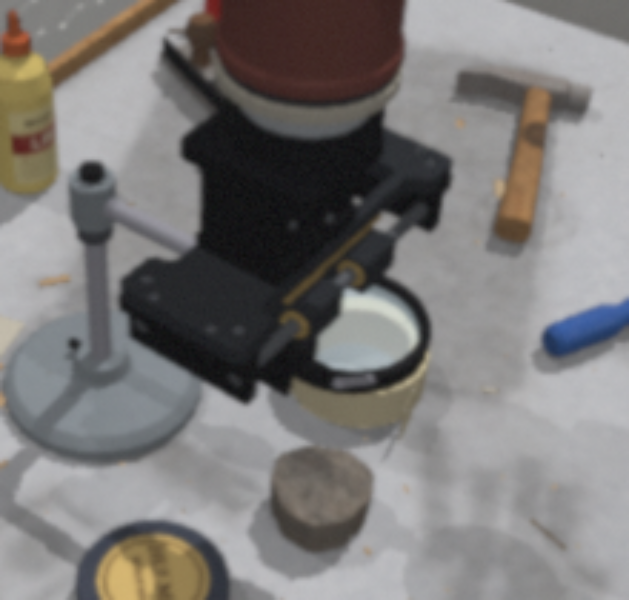

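The lens looks level at crop (365,330), its centre is fitted within about 8 mm of the log centre, and the log has not moved. Releasing and backing straight up.

```bash
python3 -m inch '{"translation":[[0,0,0],[0,0,0],[0,0,0],[0,0,0],[0,0,0]],"turn":[0,0,0,0,0]}' 40; python3 -m inch '{"translation":[[0,0,-8],[0,0,-25],[0,0,-50],[0,0,-80],[0,0,-110]],"turn":[0,0,0,0,0]}'; python3 -m inch '{"translation":[[0,40,-10],[0,80,-10],[0,120,-10],[0,160,-10],[0,200,-10]],"turn":[0,0,0,0,0]}';python3 -m inch '{"translation":[[0,30,0],[0,60,0],[0,80,0],[0,80,0],[0,80,0]],"turn":[0,0,0,0,0]}'; python3 fit.py;  python3 -c "
from h import *
c=vision.camera('scene');d=vision.camera('top');cv2.imwrite('pics/d.png',np.hstack([cv2.resize(c['image'][100:310,220:440],(400,382)),cv2.resize(d['image'][110:301,230:430],(400,382))]))"
```

```text
clock: 9.55
ee_pos: [0.4777, 0.0249, 0.1969]
eef_rot: [0.999, -0.034, 0.0, 0.0]
force: [-0.5, 0.3, -0.1]
width: 0.0381
gripper_force: 0.0
clock: 10.05
ee_pos: [0.4774, 0.0252, 0.3086]
eef_rot: [0.999, -0.034, 0.0, 0.0]
force: [-0.1, -0.3, -0.4]
width: 0.04
gripper_force: 0.0
clock: 10.55
ee_pos: [0.4638, -0.176, 0.3177]
eef_rot: [0.999, -0.034, 0.0, 0.0]
force: [0.4, 0.7, -0.0]
width: 0.0399
gripper_force: 0.0
clock: 11.05
ee_pos: [0.4588, -0.254, 0.3172]
eef_rot: [0.999, -0.034, 0.0, -0.0]
force: [-0.2, -0.0, -0.1]
width: 0.04
gripper_force: 0.0
magnifier [ 0.0025 -0.2155]
lens_centre [-1.7229  3.2325]
handle_bar [0.0504 0.2366]
magnifier [-1.1993 -4.3941]
lens_centre [2.8779 1.388 ]
handle_bar [-0.1474 -0.6041]
post,arm,tilt [ 0.6738 -0.0583 -0.0477  0.0218]
{'magnifier': array([ 0.6738, -0.0583,  0.    ]), 'lens_centre': array([ 0.474 , -0.0488,  0.18  ]), 'handle_bar': array([0.4773, 0.0205, 0.2115])}
('scene', array([ 0.4772, -0.0422]), 0.78, np.int64(1129))
('scene', array([ 0.5573, -0.1934]), 0.74, np.int64(2275))
('scene', 'lm', array([ 0.4794, -0.0407]), 0.64)
('scene', array([ 0.4764, -0.0428]), 0.57, np.int64(1119))
('scene', 'lm', array([ 0.478 , -0.0426]), 0.64)
[ 0.4587 -0.2542  0.3168] [ 0.9994 -0.0337 -0.     -0.    ] 12.25 [-0.1794 -0.6781  0.4734] 0.03992431455631516
```

View pics/d.png

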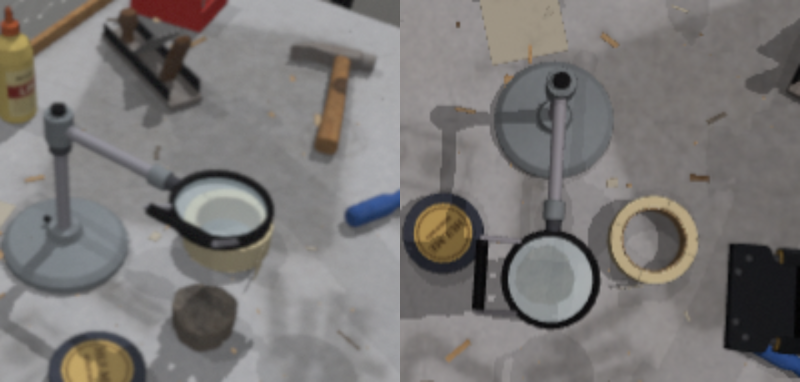

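The top view shows the log centred in the lens at about crop (550,280). The lens is level and the gripper is clear of it.

```bash
python3 -c "
from h import *
print(ticket.finish_job())"
```

```text
the job is handed in; nothing more can be done
None
```

The magnifier's lens is now about 7 mm off the log slice's centre by camera measurement and level to about 0.02 rad; the slice lies where it was, the gripper has let go and is clear, and the job is handed in (no verdict was returned).

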